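# Shim the valve rig level

### The arm

A 6-joint arm with a two-finger parallel gripper is mounted at the origin on the work surface. World frame = base frame: x ahead of the robot, y to its left, z up, the work surface at z = 0. Lengths are in mm, angles in rad, forces in N, time in s.
With the tool pointing down it reaches from about 350 to 775 mm from the base axis. Payload 7.3 kg.
Tool frame: the origin (TCP) lies on the centre line of the jaws, within the pads' length; the fingertips stand 11 mm ahead of it and the grasp point (between the pads) lies 8 mm behind it; z points along the fingers, y is the line along which they close (so a half turn about z gives the same grasp; the last joint's range is limited). The gripper opens to 92 mm and grips with 3 to 60 N. Pads are 19 mm wide; open, the fingers measure 130 mm over their backs; the gripper's body (75 mm by 190 mm) begins 47 mm behind the grasp point.
Start: joints at [-1.341, 0.342, 1.524, -0, 1.275, -0.146], TCP at [192.707, -488.373, 237.741] pointing down, gripper open.
Joint ranges: [-2.53, 2.53], [-0.77, 2.02], [0.04, 2.7], [-1, 4.14], [0.28, 2.66], [-3.11, 3.11]. Speed limits (rad/s): [2.57, 2.57, 3.14, 3.14, 3.14, 3.14].

### API

Orientations are given as [roll, pitch, yaw] about the fixed x, y, z axes, in that order (R = Rz(yaw) Ry(pitch) Rx(roll)).
In Python, from plant import bot gives the robot as it stands.
- The arm moves only by the tool step_arm, never from a script. Its argument "deltas" is a list of rows, each a list of 5 numbers: the opening, from 0 (shut) to 1 (fully open), then the shift along the tool's x, y, z each as a share of 0.5 m, from -1 to 1, then the turn about the tool's z as a share of pi/2 rad, from -1 to 1. In form: [[claw, x, y, z, turn], ...]. A call has 1 to 8 rows; each row shifts and turns the commanded pose from where the row before left it, along the tool's axes as they then stand; what a row does not reach is not made up. A row lasts 1/10 s, in which the tool goes at most 50 mm and 8.59 degrees, less where a joint would pass 70% of its speed; a pose out of reach is approached as far as the arm can. A call with a number of a shift or a turn outside -1 to 1 is refused whole. A call with a gripper value outside its range is refused whole. The fingers move at their own pace and stop on an object; the grip force is fixed at half the most. Time passes only in rows, so rows that do not move let the fingers close. It gives the time, the measured TCP pose, the force, the opening and the grip force at its end, in the units of the state.
- bot.get_obs(): the state, without advancing time (a new reading comes with each control period).
- bot.capture(name): name is "side" or "top"; returns (picture, depth): 420x560x3 uint8, red, green, blue; 420x560 float32, mm along the optical axis (not along the pixel's ray), 0 where there is no reading.
- bot.camera_params(name): a dict with "fov_y" (degrees; the focal length in pixels is half the picture's height over the tangent of half this angle, whatever the lens; pixels are square), "cx", "cy" (the principal point, pixels), "rvec" (rotation vector, rad) and "tvec" (3), from world to camera coordinates, as OpenCV has them. Camera axes: x right, y down, z forward; pixel columns grow to the right and rows downward; lengths in mm; the calibration is good to about 2 mm. A picture is of the moment at which its call begins. camera_params takes no time and is no camera call.
- bot.close_job(): hands the job in; it is judged then, once.
The state is a dict: "time": time; "joint_positions": joint angles; "dq": joint speeds; "tau": joint torques, N m; "tool_pos": TCP position; "tcp_rot": TCP orientation; "contact_force": force on the tool from outside, world axes, zero at the start; "moment": the same for the moment, N m; "grip_width": finger opening in mm; "finger_force": force on a finger pad.
Only numpy, scipy, OpenCV 4.12 (cv2) and the standard library are available. Lean on these libraries where they do the work, as an engineer would, in place of code of your own. Each camera call takes 0.05 s, during which the arm holds its last target. There are 200 camera calls.

### The job

Level the small valve test rig: take the wooden wedge shim by its handle, set it flat on the bench in front of the rig's low lug, and push it gently, nose first, under the ball foot of the lug until the bubble of the rig's level stands centred between its two marks. Do not drive it well past level, do not lift or push the rig with the gripper, and leave everything else where it is; at the end let go, with the shim flat on the bench and carrying the foot.

Things in the scene. Friction and masses are not known exactly. Their poses are not given: they have to be found in the camera images.
- shim_grip (a point): centre of the handle of the loose wooden wedge shim, 18 mm above its underside. x runs along the shim from handle to thin nose, z up. The handle is an upright bar 44 mm long (x), 14 mm thick (y), 36 mm high, to be pinched across its 14 mm; the wedge begins 22 mm ahead of this point
- shim_nose (a point): middle of the nose edge of the shim at its underside, 122 mm ahead of shim_grip along x; axes as shim_grip
- shim: the whole shim, about 90 g; origin at its underside, 50 mm ahead of shim_grip; axes as shim_grip. The wedge part is 100 mm long and 40 mm wide; its top falls evenly from 26 mm at the handle end to 2.5 mm at the nose (23.5 mm in 100 mm). Under load, friction holds it where it is let go
- lug (a point): point on the top face of the rig's low lug, straight over its ball foot. x points along the rig to its hinge: the direction in which to push the shim; y left. The lug, 34 mm wide, 8 mm thick, sticks out of the middle of the plate's near edge and reaches 12 mm in front of this point (-x). Its top is 40 mm above the bench when level, 9 mm lower at the start. A rod stands up to 20 mm above it
- foot_ball (a point): the lug's steel ball foot, 18 mm in diameter, on a rod screwed through the lug, read at the ball's place with the rod fully out. How far the rod is screwed in is not known: its underside hangs about 3 to 11 mm above the bench at the start and 12 to 20 mm when level. It bears with about 3 to 7 N
- rig: the rig: aluminium plate 200 x 130 x 8 mm with lug, foot, level and brass valve, about 0.9 kg; origin inside the lug, 4 mm below its top; axes as lug. Its hinge is at the far edge, 230 mm beyond the lug and 36 mm above the bench. It lies 2.3 degrees low at the lug on a rubber stop and tips up freely about the hinge when the foot is raised. Up to 140 mm beyond the lug nothing under it blocks the shim
- level (a point): middle of the spirit level's vial on top of the plate, 115 mm beyond the lug along x and 28 mm to its right (-y); the level is a bar 130 x 26 mm along x, 22 mm high; green vial, white bubble 24 mm long, two black marks across the vial 13 mm either side of the middle
- bubble (a joint): offset in m of the bubble's centre from the middle of the vial, along the lug's x: about +0.024 at the start (bubble at the high, hinge end), 0 when level, negative when the lug is raised too high. It moves 0.6 m per rad of tilt, that is 2.6 mm per mm that the foot is raised.
- packer: flat wooden packer with the same handle as the shim but a flat slab, 70 mm long, 60 mm wide and 14 mm high, in place of the wedge; origin at its underside, 49 mm ahead of the handle centre, x from the handle to the slab; to be left alone
- tape_roll: white plastic ring (tape spool), outer diameter 72 mm, 30 mm high, standing flat beside the rig; origin under its centre; to be left alone
- coupling: dark steel pipe coupling standing upright, diameter 38 mm, 50 mm high, beside the rig; origin under its centre; to be left alone
- spray_can: white spray can, diameter 64 mm, 160 mm high; origin under its centre; to be left alone
- wrench: steel wrench lying on the bench, 200 mm long; origin at its middle; to be left alone
- spare_valve: loose brass ball valve, about 75 x 38 x 36 mm, with a lever on top at 52 mm; origin under its centre; to be left alone
Not all that is in view belongs to the job. Leave any green or pink look-alike of the shim alone.

How it is judged:
By the outcome, as a careful person would: the job done as asked, in the order asked, and still so for the second after the job is handed in, with the robot touching nothing.
It also fails if it takes over 64 s, if anything falls off the work surface, if the arm or the gripper's body presses on something with over 40 N, if the wrist force passes 120 N, or if a joint passes its speed limit or range.

## Working session

There is one attempt and no reset: what is moved stays moved. The work goes in short steps, Python scripts to look and compute and a tool call to move; the robot and the scene stay as the last step left them, time stands still between calls to the robot, and variables do not carry over. Pictures are saved under pics/ and viewed, at most 10 in all, crops included, and the job is handed in when it is done.

Besides the shell and the picture viewer there is one more tool, called after ">>>" as name(argument=value, ...) on one line, values as JSON. step_arm: Moves the arm, as the interface text tells. Shift numbers are shares of 0.5 m and turn numbers shares of pi/2 rad, none past 1 either way. Its arguments: {"type":"object","properties":{"deltas":{"type":"array","items":{"type":"array","items":{"type":"number","minimum":-1,"maximum":1}}}},"required":["deltas"]}

```bash
mkdir -p pics
cat > h.py <<'E'
import numpy as np, cv2
from plant import bot
def cam(n):
    p=bot.camera_params(n); f=210/np.tan(np.radians(p["fov_y"])/2)
    K=np.array([[f,0,p["cx"]],[0,f,p["cy"]],[0,0,1]]); R=cv2.Rodrigues(np.array(p["rvec"],float))[0]
    return K,R,np.array(p["tvec"],float).ravel(),p
def ray(n,uv,z):
    K,R,t,_=cam(n); c=-R.T@t
    d=(R.T@np.linalg.inv(K)@np.c_[np.atleast_2d(uv),np.ones(len(np.atleast_2d(uv)))].T).T
    return c+d*((z-c[2])/d[:,2])[:,None]
def cloud(n,dep):
    K,R,t,_=cam(n); v,u=np.mgrid[:420,:560]
    P=np.stack([(u-K[0,2])/K[0,0]*dep,(v-K[1,2])/K[1,1]*dep,dep],-1)
    return (P-t)@R
def proj(n,X):
    K,R,t,_=cam(n); q=(np.atleast_2d(X)@R.T+t)@K.T; return q[:,:2]/q[:,2:]
E
python3 - <<'E'
from h import *
for n in("side","top"):
    im,d=bot.capture(n); np.savez("/tmp/%s0.npz"%n,im=im,d=d)
    cv2.imwrite("pics/%s0.png"%n,cv2.resize(im[:,:,::-1],(784,588),interpolation=cv2.INTER_CUBIC))
    K,R,t,p=cam(n);print(n,p,-R.T@t)
print(bot.get_obs())
E
```

```text
side {'fov_y': 51.02822974865415, 'cx': 280.0944444433841, 'cy': 209.68876550049308, 'rvec': array([ 0.9000675 , -2.55168804,  1.00036073]), 'tvec': array([447.42209738, 286.18590678, 933.71448655])} [ 68.72023245 608.04828695 882.87397699]
top {'fov_y': 50.27104540005411, 'cx': 274.4140091536089, 'cy': 213.54091189288312, 'rvec': array([ 2.15537274, -2.18350917,  0.12233875]), 'tvec': array([  24.93665417,  596.99653294, 1302.69748316])} [ 455.36414671   26.22800032 1358.67693569]
{'time': 0.1, 'joint_positions': array([-1.34100135e+00,  3.42645776e-01,  1.52486497e+00,  2.00950676e-05,
        1.27539086e+00, -1.46028879e-01]), 'dq': array([-0.00236904, -0.00158559, -0.0009241 , -0.00022571, -0.00109385,
       -0.00028096]), 'tau': array([ 1.87231242e-03, -4.32004416e+01, -2.44693691e+01,  7.19974469e-02,
        5.25837368e-02, -5.62705270e-05]), 'tool_pos': array([ 192.63418453, -488.03915293,  237.13794815]), 'tcp_rot': array([-3.14030043e+00, -2.09478305e-04,  3.75817853e-01]), 'contact_force': array([ 0.00942004, -0.08672981,  0.15510561]), 'moment': array([-0.02482893,  0.01848044, -0.01985021]), 'finger_force': 0.0, 'grip_width': 91.64590016285186}
```

View pics/side0.png

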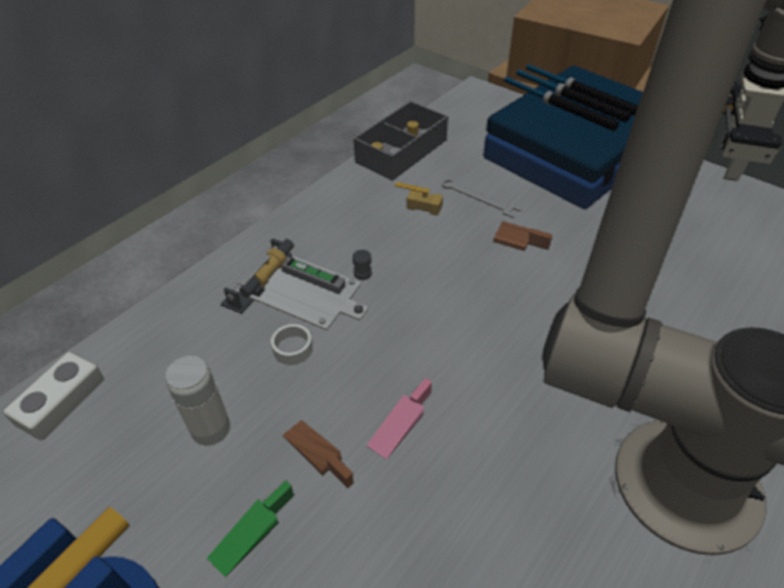

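View pics/top0.png

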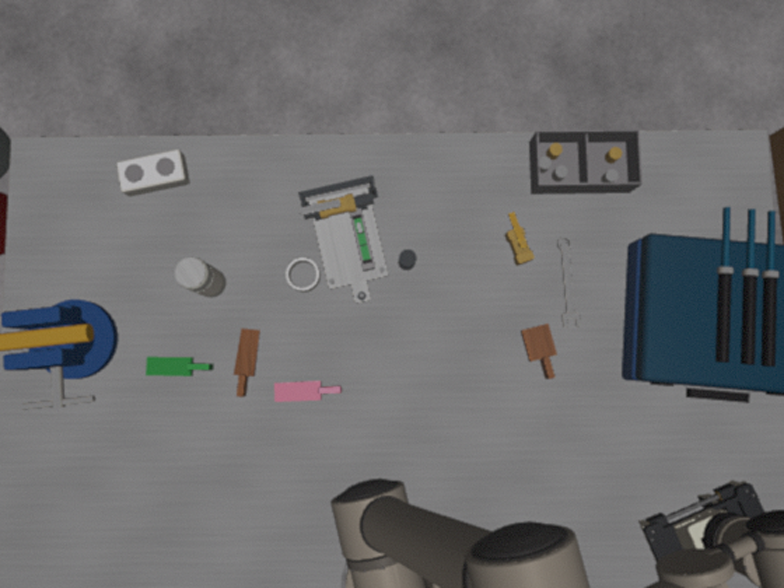

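The side view (pixels ×1.4) shows the shim at (318,452), with its wedge up-left and its handle at (343,470). The rig is at (310,285) with its lug at (360,308), and the packer is at (520,235). In the top view, also ×1.4, the shim's handle is at (241,385) and its nose at (250,330). The lug is at (361,293), between the tape roll at (302,273) and the coupling at (407,259).

Run:
```python
from h import *
for n,box in(("top",(155,225,200,295)),("side",(195,295,260,350))):
    z=np.load(f"/tmp/{n}0.npz"); im,d=z["im"],z["d"]; P=cloud(n,d)
    hsv=cv2.cvtColor(im,cv2.COLOR_RGB2HSV); x0,y0,x1,y1=box
    m=((hsv[...,0]<18)|(hsv[...,0]>172))&(hsv[...,1]>80)&(d>0); b=np.zeros_like(m); b[y0:y1,x0:x1]=1; m&=b
    Q=P[m]; 
    H=Q[(Q[:,2]>31)]; W=Q[Q[:,2]<27]
    print(n,m.sum(),"zrange",np.percentile(Q[:,2],[2,50,98]),"handle",len(H),H.mean(0),"wedge",W.mean(0))
    if n=="top":
        for nm,S in(("H",H),("W",W)):
            r=cv2.minAreaRect(S[:,:2].astype(np.float32)); print(nm,r); print(cv2.boxPoints(r).round(1).tolist())
        c=Q[:,:2].mean(0); vt=np.linalg.svd(Q[:,:2]-c)[2][0]; print("axis yaw",np.arctan2(vt[1],vt[0]))
# lug + plate, top
for n,roi in(("top",(205,125,290,225)),("side",(150,165,270,240))):
    z=np.load(f"/tmp/{n}0.npz"); im,d=z["im"],z["d"]; P=cloud(n,d); x0,y0,x1,y1=roi
    cv2.imwrite(f"pics/{n}_rig.png",cv2.resize(im[y0:y1,x0:x1,::-1],None,fx=6,fy=6,interpolation=cv2.INTER_CUBIC))
    hsv=cv2.cvtColor(im,cv2.COLOR_RGB2HSV)
    g=(hsv[...,0]>45)&(hsv[...,0]<80)&(hsv[...,1]>90); b=np.zeros_like(g); b[y0:y1,x0:x1]=1; g&=b
    Q=P[g]; r=cv2.minAreaRect(Q[:,:2].astype(np.float32)); print(n,"vial",g.sum(),Q.mean(0),r)
    vt=np.linalg.svd(Q[:,:2]-Q[:,:2].mean(0))[2][0]; print(np.arctan2(*vt[::-1]))
    if n=="top": np.set_printoptions(linewidth=250); print(P[190:222,245:272,2].round().astype(int)); print(P[209,258])
```

```text
top 520 zrange [ 1.04861644 16.20445435 39.6310947 ] handle 63 [420.48494545 319.8665825   36.18627023] wedge [487.82486964 312.69562507  14.02894836]
H ((420.2546081542969, 320.2120056152344), (13.434202194213867, 40.914886474609375), 82.24128723144531)
[[399.1000061035156, 316.29998779296875], [439.6000061035156, 310.79998779296875], [441.3999938964844, 324.1000061035156], [400.8999938964844, 329.6000061035156]]
W ((470.58050537109375, 314.4453125), (39.95775604248047, 136.86911010742188), 85.24864196777344)
[[400.70001220703125, 300.20001220703125], [537.0999755859375, 288.8999938964844], [540.4000244140625, 328.70001220703125], [404.0, 340.0]]
axis yaw 3.0520978430357024
side 871 zrange [ 2.03259984 15.97877894 37.09469254] handle 126 [416.77894251 322.57686219  35.02158279] wedge [476.99756175 317.99220604  13.93071573]
top vial 98 [713.13095836  61.56330795  71.21069755] ((612.260498046875, 44.90937042236328), (315.593017578125, 16.214406967163086), 9.731270790100098)
-2.967160091980398
[[  34   32   32   34   29   28   34   36   30   33   29   40   31   32   54   54 1359   55 
[... 3839 characters left out ...]
   2    3   -2   -1   -4    2   -2    3    2   -6    1   -4    0    1]
 [  -1   -4   -2    0   -2    1    2   -4    1   -2   -1   -2   -4    4    2    3    1   -2   -5    3   -2    2   -2    0   -1   -2    2]
 [   6   -2    2    1    0    0    3    2   -1    2   -1   -1    2   -3   -4    7   -2    0    5   -2    3    0    0    2   -7    2    4]
 [  -1    0   -1    0   -4   -3   -5    0   -2    3   -1    2    2    4   -3    0    1    1    3    3    3    5   -1    4    0    0    2]]
[610.06876512  65.62207828  44.10323323]
side vial 88 [712.30292923  63.17518581  57.69613981] ((720.0850830078125, 64.4708251953125), (92.7040023803711, 15.987043380737305), 11.276867866516113)
-2.9053221756107264
```

View pics/top_rig.png

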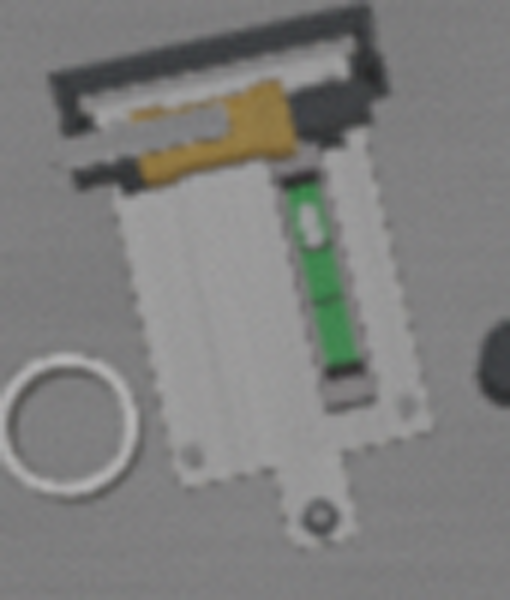

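The crop shows the plate, with its lug rod at (320,517), i.e. full-image (258.2,211.1). The bubble sits at the hinge end of the vial, at (312,222), and the rig axis is turned about 13° towards +y. Next I'll work out the exact axes and points.

```bash
cat >> h.py <<'E'
def brown(n,box,im,d):
    hsv=cv2.cvtColor(im,cv2.COLOR_RGB2HSV); x0,y0,x1,y1=box
    m=((hsv[...,0]<18)|(hsv[...,0]>172))&(hsv[...,1]>80); b=np.zeros_like(m); b[y0:y1,x0:x1]=1; return m&b
def rec(S):
    r=cv2.minAreaRect(S.astype(np.float32)); a=cv2.boxPoints(r); e=a[1]-a[0]; f=a[2]-a[1]
    e=e if abs(e[0])>abs(f[0]) else f
    return np.array(r[0]).round(1),np.round(r[1],1),round(float(np.arctan(e[1]/e[0])),3)
E
python3 - <<'E'
from h import *
z=np.load("/tmp/top0.npz"); im,d=z["im"],z["d"]; P=cloud("top",d)
m=brown("top",(155,225,200,295),im,d); 
h=m&(P[...,2]>30)&(P[...,2]<42); uv=np.argwhere(h)[:,::-1]
print("handle top plane36",rec(ray("top",uv,36)[:,:2]))
w=m&~h; w=w&(P[...,0]>445); uv=np.argwhere(w)[:,::-1].astype(float)
# wedge silhouette, plane height falling 26->2.5
S=ray("top",uv,14)[:,:2]; 
s=S[:,0]-S[:,0].min(); S=np.array([ray("top",u,26-23.5*min(a/100,1))[0,:2] for u,a in zip(uv,s)])
print("wedge",rec(S),S.min(0),S.max(0))
us=np.argwhere(m)[:,::-1]
# plate: z 22..44
b=np.zeros_like(m); b[130:225,205:290]=1
p=b&(P[...,2]>20)&(P[...,2]<44)&(P[...,0]<760)
p=cv2.morphologyEx(p.astype(np.uint8),cv2.MORPH_OPEN,np.ones((3,3)))>0
uv=np.argwhere(p)[:,::-1]; S=ray("top",uv,33)[:,:2]
pl=S[S[:,0]>640]
for yaw in [.22]:
    c,s_=np.cos(yaw),np.sin(yaw)
    for side in(0,1):
        pts=[]
        for r in range(165,195):
            k=uv[:,1]==r
            if k.sum(): 
                q=ray("top",uv[k][[uv[k][:,0].argmin(),uv[k][:,0].argmax()]],33)[:,:2]; pts.append(q[side])
        pts=np.array(pts,np.float32); l=cv2.fitLine(pts,cv2.DIST_HUBER,0,.01,.01).ravel(); print("edge",side,np.arctan(l[1]/l[0]),l[2:])
# lug sides
pts=np.array([ray("top",[[uv[uv[:,1]==r][:,0].min(),r],[uv[uv[:,1]==r][:,0].max(),r]],31)[:,:2].mean(0) for r in range(207,213)]); print("lug mids",pts.round(1).tolist())
for hz in(31,40,50): print("rod top",hz,ray("top",[[258.0,210.8]],hz))
# side view of rod: dark blob
z=np.load("/tmp/side0.npz"); im2=z["im"]; g=cv2.cvtColor(im2,cv2.COLOR_RGB2GRAY)
u,v=proj("side",ray("top",[[258.0,210.8]],45)).ravel(); print(u,v)
cv2.imwrite("pics/rodside.png",cv2.resize(im2[int(v)-30:int(v)+30,int(u)-40:int(u)+40,::-1],None,fx=9,fy=9,interpolation=cv2.INTER_CUBIC)); print(int(u)-40,int(v)-30)
E
```

```text
handle top plane36 (array([420. , 319.9]), array([14. , 41.7]), -0.156)
wedge (array([491.4, 312.1]), array([40.8, 94.6]), -0.087) [445.58285171 290.00687104] [538.84486146 336.49185121]
edge 0 0.21523029 [701.08124 152.08754]
edge 1 0.2285982 [698.53424   21.613195]
lug mids [[617.7, 68.9], [614.6, 67.5], [611.6, 67.5], [608.6, 67.5], [605.6, 66.1], [602.6, 66.1]]
rod top 31 [[606.20201039  66.06534632  31.        ]]
rod top 40 [[605.17951708  65.79529861  40.        ]]
rod top 50 [[604.04341342  65.4952456   50.        ]]
255.37820205119706 216.69819957085738
215 186
```

View pics/rodside.png

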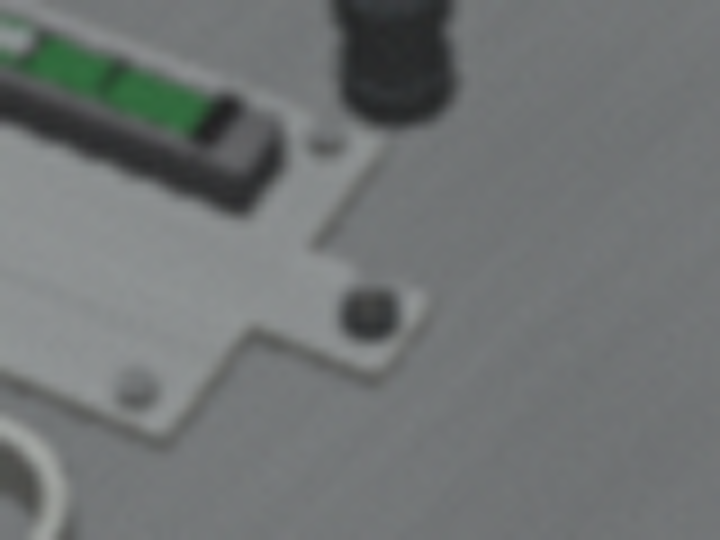

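In this crop the lug's rod top is at (370,312), i.e. full-image (256,220). That matches the top-view point (605,66), on the plate's centre line at yaw 0.222. The shim grip is at (420,320), yaw about −0.105. Moving there now.

>>> step_arm(deltas=[[1,0.07,-0.0485,0,0],[1,0.07,-0.0485,0,0],[1,0.07,-0.0485,0,0],[1,0.07,-0.0485,0,0],[1,0.07,-0.0485,0,0],[1,0.07,-0.0485,0,0],[1,0.07,-0.0485,0,0],[1,0.07,-0.0485,0,0]])

```text
time: 0.9
tool_pos: [382.5, -203.5, 237.6]
tcp_rot: [-3.141, 0.0, 0.376]
contact_force: [0.3, -0.3, 0.4]
grip_width: 91.8
finger_force: 0.0
```

>>> step_arm(deltas=[[1,0.07,-0.0485,0,0],[1,0.07,-0.0485,0,0],[1,0.07,-0.0485,0,0],[1,0.025,-0.08,0,0],[1,0.025,-0.08,0,0],[1,0.025,-0.08,0,0],[1,0.025,-0.08,0,0],[1,0.025,-0.08,0,0]])

```text
time: 1.7
tool_pos: [437.1, 111.7, 237.5]
tcp_rot: [-3.142, 0.0, 0.376]
contact_force: [0.8, -0.3, -0.4]
grip_width: 91.6
finger_force: 0.0
```

>>> step_arm(deltas=[[1,0.025,-0.08,0,0],[1,0.025,-0.08,0,0],[1,0.025,-0.08,0,0],[1,0.025,-0.08,0,0],[1,0,0,0,0.0765],[1,0,0,0,0.0765],[1,0,0,0,0.0765],[1,0,0,0,0.0765]])

```text
time: 2.5
tool_pos: [425.1, 277.3, 237.2]
tcp_rot: [3.141, 0.001, -0.109]
contact_force: [0.9, -1.7, -0.1]
grip_width: 91.9
finger_force: 0.0
```

>>> step_arm(deltas=[[1,0,0,0,0],[1,0,0,0,0],[1,0,0,0,0]])

```text
time: 2.8
tool_pos: [425.4, 277.2, 237.6]
tcp_rot: [3.141, 0.0, -0.103]
contact_force: [1.1, 0.2, -0.2]
grip_width: 91.9
finger_force: 0.0
```

>>> step_arm(deltas=[[1,-0.0196,-0.084,0,0],[1,0,0,0.08,0],[1,0,0,0.08,0],[1,0,0,0.08,0],[1,0,0,0.08,0],[1,0,0,0.06,0],[1,0,0,0.04,0],[1,0,0,0.026,0]])

```text
time: 3.6
tool_pos: [419.5, 319.6, 12.9]
tcp_rot: [3.14, 0.002, -0.104]
contact_force: [0.3, 0.3, 0.6]
grip_width: 92.1
finger_force: 0.0
```

Run:
```python
from h import *
for n in("side","top"):
    im,d=bot.capture(n); P=bot.get_obs()["tool_pos"]; u,v=proj(n,P+[0,0,8]).ravel().astype(int)
    c=cv2.resize(im[v-45:v+45,u-60:u+60,::-1],None,fx=5,fy=5,interpolation=cv2.INTER_CUBIC); (a:=c) 
    if n=="side": A=c
cv2.imwrite("pics/g1.png",cv2.resize(np.vstack([A,c]),(400,600)))
print(bot.get_obs()["tool_pos"])
```

```text
[419.34153568 319.50092172  13.27594631]
```

View pics/g1.png

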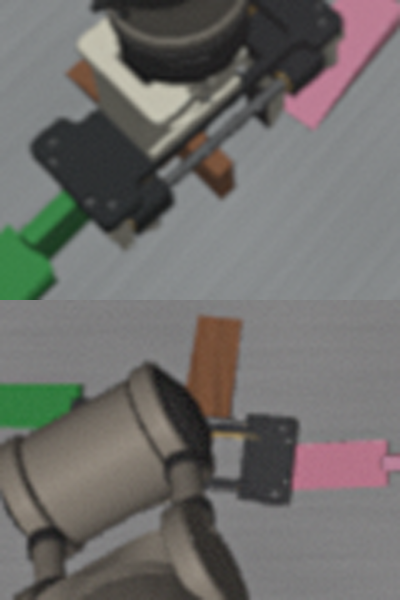

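The jaws straddle the handle, which is at (215,165) in the upper view. The green and pink look-alikes lie just outside the fingers. Closing.

>>> step_arm(deltas=[[0,0,0,0,0],[0,0,0,0,0],[0,0,0,0,0],[0,0,0,0,0],[0,0,0,0,0],[0,0,0,0,0],[0,0,0,0,0],[0,0,0,0,0]])

```text
time: 4.5
tool_pos: [420.1, 320.0, 14.7]
tcp_rot: [3.141, 0.0, -0.105]
contact_force: [-0.3, 0.1, -0.4]
grip_width: 32.3
finger_force: 0.0
```

>>> step_arm(deltas=[[0,0,0,0,0],[0,0,0,0,0],[0,0,0,-0.02,0],[0,0,0,-0.06,0],[0,0,0,-0.08,0],[0,0,0,-0.04,0],[0,0,0,0,0],[0,0,0,0,0]])

```text
time: 5.3
tool_pos: [419.9, 319.9, 114.7]
tcp_rot: [-3.142, -0.0, -0.105]
contact_force: [-0.0, 0.1, -2.0]
grip_width: 13.9
finger_force: 29.9
```

The fingers may have closed only as the lift began, so I'll measure the shim in the hand.

```bash
cat >> h.py <<'E'
def inhand(n,save=None):
    im,d=bot.capture(n); o=bot.get_obs(); T=o["tool_pos"]; y=o["tcp_rot"][2]; P=cloud(n,d)
    hsv=cv2.cvtColor(im,cv2.COLOR_RGB2HSV)
    m=((hsv[...,0]<18)|(hsv[...,0]>172))&(hsv[...,1]>80)&(d>0); Q=P-T
    R=np.array([[np.cos(y),np.sin(y),0],[-np.sin(y),np.cos(y),0],[0,0,1]]); L=Q@R.T  # tool x, left, up from TCP
    m&=(abs(L[...,1])<45)&(L[...,0]>-40)&(L[...,0]<150)&(L[...,2]<60)&(L[...,2]>-60)
    if save: cv2.imwrite(save,cv2.resize(im[:,:,::-1],(784,588)))
    return L[m],m
E
python3 - <<'E'
from h import *
for n in("side","top"):
    L,m=inhand(n); 
    W=L[L[:,0]>30]; print(n,len(L),"x",np.percentile(L[:,0],[1,99]))
    k=np.polyfit(W[:,0],W[:,2],1); print("top z slope",k[0],"z at x=72:",np.polyval(k,72))
    W2=W[(W[:,0]>35)&(W[:,0]<115)]; print("mean left",W2[:,1].mean(),rec(W2[:,:2]),"x max",W[:,0].max())
    H=L[(L[:,0]<-10)]; print("handle back top",len(H),np.percentile(H[:,2],[50,90]) if len(H) else 0)
E
```

```text
side 134 x [-26.23974878 116.75700812]
top z slope -0.21383492353000044 z at x=72: -3.253627572057649
mean left 15.090403582158837 (array([102.7,  12.8]), array([15.5, 24.3]), -0.026) x max 118.62935331966433
handle back top 84 [11.45497931 21.05064646]
top 425 x [ 38.25487391 118.84509971]
top z slope -0.23375454034183382 z at x=72: -1.9248250475615034
mean left -1.2496797982754881 (array([75. , -0.8]), array([79.8, 40.1]), 0.002) x max 119.76843034205247
handle back top 0 0
```

The slope is true to the tool, so it isn't pitched. The shim slipped about 2–3 mm down in the hand, leaving its underside about 16.5 mm below the TCP. I'll move in front of the lug and lower it.

>>> step_arm(deltas=[[0,0.0172,0.07,0,0],[0,0.0172,0.07,0,0],[0,0.0172,0.07,0,0],[0,0.0172,0.07,0,0],[0,0.0172,0.07,0,0],[0,0.0172,0.07,0,0],[0,0.0172,0.07,0,0],[0,0.0172,0.07,0,0]])

```text
time: 6.2
tool_pos: [458.4, 33.0, 113.4]
tcp_rot: [3.142, 0.003, -0.105]
contact_force: [0.7, 1.0, -1.1]
grip_width: 14.0
finger_force: 29.9
```

>>> step_arm(deltas=[[0,0,0,0,-0.0694],[0,0,0,0,-0.0694],[0,0,0,0,-0.0694],[0,0,0,0.06,0],[0,0,0,0.06,0],[0,0,0,0.04,0],[0,0,0,0,0],[0,0,0,0,0]])

```text
time: 7.0
tool_pos: [458.7, 34.4, 34.1]
tcp_rot: [-3.141, 0.002, 0.222]
contact_force: [1.3, -0.3, -0.3]
grip_width: 13.7
finger_force: 29.9
```

Run:
```python
from h import *
for n in("side","top"):
    L,m=inhand(n,f"pics/{n}p.png"); 
    L=L[(L[:,2]<5)&(L[:,0]<130)]
    W=L[L[:,0]>30]; k=np.polyfit(W[:,0],W[:,2],1); print(n,len(W),"slope",k[0],"z72:",np.polyval(k,72),"left",W[:,1].mean(),rec(W[:,:2]),"xmax",np.percentile(W[:,0],99))
print(bot.get_obs()["tool_pos"],bot.get_obs()["tcp_rot"],bot.get_obs()["contact_force"])
```

```text
side 184 slope -0.24018786583359025 z72: -4.446830791646262 left 2.1141348411401144 (array([90. ,  2.7]), array([39.7, 54.5]), -0.07) xmax 115.60334834426926
top 231 slope -0.2266265786664372 z72: -2.583405860867183 left -1.0273640010571767 (array([87.3, -0.8]), array([61.5, 36.9]), 0.015) xmax 117.16216619677718
[459.76238496  34.30328388  35.32348309] [ 3.14118913e+00 -9.90376945e-04  2.22179547e-01] [-0.85806997 -1.02803905 -0.34694993]
```

View pics/topp.png

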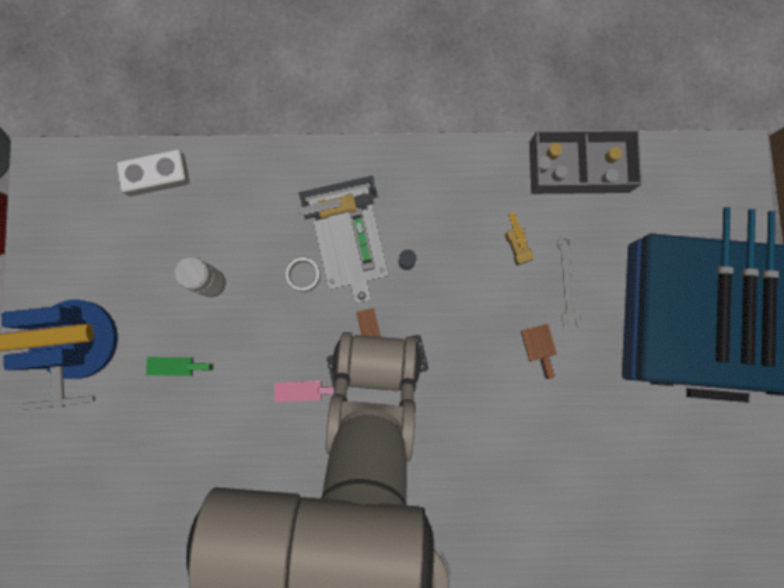

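The top view (×1.4) shows the shim nose at (368,311), in line with the lug rod at (361,296). The pink handle end is at (333,390), left of the gripper, so I'll open only partly at the end. Lowering gently.

>>> step_arm(deltas=[[0,0,0,0.012,0],[0,0,0,0.012,0],[0,0,0,0.002,0],[0,0,0,0,0],[0,0,0,0,0]])

```text
time: 7.6
tool_pos: [459.3, 34.4, 21.8]
tcp_rot: [3.141, -0.0, 0.222]
contact_force: [-0.7, -0.1, -1.5]
grip_width: 13.9
finger_force: 29.9
```

>>> step_arm(deltas=[[0,0,0,0.002,0],[0,0,0,0,0],[0,0,0,0.002,0],[0,0,0,0,0]])

```text
time: 8.0
tool_pos: [459.2, 34.3, 19.6]
tcp_rot: [3.141, 0.0, 0.222]
contact_force: [0.1, 0.1, -0.8]
grip_width: 13.8
finger_force: 29.9
```

>>> step_arm(deltas=[[0,0,0,0.002,0],[0,0,0,0,0],[0,0,0,0,0]])

```text
time: 8.3
tool_pos: [459.2, 34.3, 18.7]
tcp_rot: [3.142, 0.0, 0.222]
contact_force: [-0.1, 0.1, -0.6]
grip_width: 13.9
finger_force: 29.9
```

>>> step_arm(deltas=[[0,0,0,0.002,0],[0,0,0,0,0],[0,0,0,0,0]])

```text
time: 8.6
tool_pos: [459.2, 34.4, 17.7]
tcp_rot: [3.142, 0.0, 0.222]
contact_force: [0.4, -0.5, -1.4]
grip_width: 13.9
finger_force: 29.9
```

>>> step_arm(deltas=[[0,0,0,0.002,0],[0,0,0,0,0],[0,0,0,0,0]])

```text
time: 8.9
tool_pos: [459.2, 34.4, 16.7]
tcp_rot: [3.142, 0.0, 0.222]
contact_force: [-0.2, 0.3, -0.0]
grip_width: 13.8
finger_force: 29.9
```

>>> step_arm(deltas=[[0,0,0,0.001,0],[0,0,0,0,0],[0,0,0,0,0]])

```text
time: 9.2
tool_pos: [459.2, 34.3, 16.2]
tcp_rot: [3.142, 0.0, 0.222]
contact_force: [-0.5, -0.2, -0.4]
grip_width: 13.7
finger_force: 29.9
```

>>> step_arm(deltas=[[0,0,0,0.001,0],[0,0,0,0,0],[0,0,0,0,0]])

```text
time: 9.5
tool_pos: [459.3, 34.3, 15.8]
tcp_rot: [3.141, -0.0, 0.222]
contact_force: [-0.9, 0.5, 0.6]
grip_width: 13.9
finger_force: 29.9
```

Force is near contact. To seat it flat, I'll let go so it settles, then regrip at a known height.

>>> step_arm(deltas=[[0,0,0,0.001,0],[0.35,0,0,0,0],[0.35,0,0,0,0],[0.35,0,0,0,0],[0.35,0,0,0,0],[0.35,0,0,0,0]])

```text
time: 10.1
tool_pos: [459.2, 34.3, 15.1]
tcp_rot: [3.142, 0.0, 0.222]
contact_force: [0.1, -0.1, -0.5]
grip_width: 32.3
finger_force: 0.0
```

Run:
```python
from h import *
print(bot.get_obs()["tool_pos"],bot.get_obs()["contact_force"],bot.get_obs()["grip_width"])
for n in("side","top"):
    L,m=inhand(n); 
    L=L[(L[:,2]<5)&(L[:,0]<130)]
    W=L[L[:,0]>30]; k=np.polyfit(W[:,0],W[:,2],1); print(n,len(W),"slope",k[0],"z72:",np.polyval(k,72),"left",W[:,1].mean(),rec(W[:,:2]),"xmax",np.percentile(W[:,0],99))
```

```text
[459.22839495  34.33637591  15.11991894] [ 0.09151481 -0.14511688 -0.4660037 ] 32.300676464561484
side 187 slope -0.23691608496344566 z72: -2.5968525629509003 left 1.9286719385747535 (array([90.6,  1.7]), array([38.4, 51.2]), -0.018) xmax 115.9060551231349
top 228 slope -0.24603589402009715 z72: -1.4725673160790507 left -1.437865734848902 (array([88.1, -0.7]), array([62. , 36.4]), 0.007) xmax 118.6970542363322
```

The shim is flat and straight. I'll regrip, check the bubble baseline and start the push.

>>> step_arm(deltas=[[0,0,0,0,0],[0,0,0,0,0],[0,0,0,0,0],[0,0,0,0,0],[0,0,0,0,0],[0,0,0,0,0]])

```text
time: 10.8
tool_pos: [459.2, 34.3, 15.2]
tcp_rot: [3.142, 0.0, 0.222]
contact_force: [0.1, 0.3, -0.1]
grip_width: 13.9
finger_force: 30.0
```

```bash
cat >> h.py <<'E'
YAW=.222; LUG=np.array([605,65.8,31.])
def rig(p): # local (x,y,height) at tilt of start ~ level
    c,s=np.cos(YAW),np.sin(YAW); p=np.atleast_2d(p); return np.c_[LUG[0]+c*p[:,0]-s*p[:,1],LUG[1]+s*p[:,0]+c*p[:,1],p[:,2]]
def profile(n,im,z=58.,rows=(-3,0,3)):
    xs=np.arange(60,171,.5); out=[]
    for dy in rows:
        uv=proj(n,rig(np.c_[xs,np.full_like(xs,-28+dy),np.full_like(xs,z)])).astype(np.float32)
        out.append(cv2.remap(im,uv[None,:,0],uv[None,:,1],cv2.INTER_LINEAR)[0].astype(float))
    return xs-115,np.mean(out,0)
def bubble(n,im=None,k=4,z=58.):
    ims=[bot.capture(n)[0].astype(np.float32) for _ in range(k)] if im is None else [im.astype(np.float32)]
    x,p=profile(n,np.mean(ims,0),z); g=p[:,1]-(p[:,0]+p[:,2])/2
    return x,p,g
E
python3 - <<'E'
from h import *
print({k:bot.get_obs()[k] for k in("grip_width","finger_force","tool_pos","contact_force")})
for n in("top","side"):
    x,p,g=bubble(n,np.load(f"/tmp/{n}0.npz")["im"]); print(n); print(np.c_[x,p,g][::5].round(0).astype(int).T)
E
```

```text
{'grip_width': 13.88577461508032, 'finger_force': 29.994630217552185, 'tool_pos': array([459.23306301,  34.34889758,  15.17791416]), 'contact_force': array([ 0.12365075,  0.2508894 , -0.07821342])}
top
[[-55 -52 -50 -48 -45 -42 -40 -38 -35 -32 -30 -28 -25 -22 -20 -18 -15 -12
  -10  -8  -5  -2   0   2   5   8  10  12  15  18  20  22  25  28  30  32
   35  38  40  42  45  48  50  52  55]
 [119  92  64  54  60  65  67  67  66  67  66  66  65  65  66  64  64  62
   62  65  66  66  66  65  65  66  66  80 110 133 137 136 139 144 142 134
  116  85  67  61  56  50  58  85 112]
 [117  89  63  64  95 123 132 133 132 132 132 132 131 131 130 126 113 107
  120 130 131 130 132 132 131 131 124 110 118 139 145 146 148 151 149 146
  142 135 131 124  99  64  57  82 109]
 [118  91  63  55  66  78  81  80  80  81  81  80  80  79  79  78  74  71
   75  79  80  79  80  79  79  80  78  84 111 135 140 139 142 147 144 137
  123  95  80  74  65  52  57  84 111]
 [ -2  -2   0  10  32  52  58  59  59  58  58  59  59  59  58  55  43  41
   51  58  58  58  59  59  59  58  52  28   7   4   7   9   7   5   6  11
  
[... 278 characters left out ...]
4  54  54  51  48  46  47
   50  52  53  52  52  51  50  51  57  73  99 117 121 123 125 124 120 110
   89  65  50  43  36  33  43  62  78]
 [ 55  41  43  65  89 102 105 105 105 105 105 105 105 105 101  89  79  85
   99 105 106 104 105 105 104 100  91  90 108 127 133 135 136 135 132 127
  119 110 101  84  59  40  42  61  78]
 [ 57  41  40  49  59  65  65  64  65  66  65  65  65  64  62  57  53  55
   61  64  65  63  63  63  62  61  64  78 104 123 128 130 131 130 126 117
   97  75  60  51  41  35  43  64  79]
 [ -1   0   4  18  34  42  45  46  45  45  45  46  46  46  44  36  30  34
   43  47  47  47  47  48  48  43  30  14   6   7   8   8   8   8   9  14
   26  40  46  37  20   6  -1  -2   0]]
```

>>> step_arm(deltas=[[0,0.01,0,0,0],[0,0.02,0,0,0],[0,0.02,0,0,0],[0,0.01,0,0,0],[0,0,0,0,0]])

```text
time: 11.3
tool_pos: [489.9, 41.1, 15.2]
tcp_rot: [3.141, -0.002, 0.223]
contact_force: [1.5, 0.1, 0.3]
grip_width: 14.3
finger_force: 30.0
```

The baseline reads about +24.5 mm in both views, as expected. The nose is now about at the ball, so I'll push on in small steps and track the bubble.

```bash
cat >> h.py <<'E'
def cross(x,y,t):
    i=np.flatnonzero(y>t); a,b=i[0],i[-1]; f=lambda i,j:x[i]+(t-y[i])/(y[j]-y[i])*(x[j]-x[i])
    return f(a-1,a),f(b,b+1)
def br(n,im=None,z=60.):
    x,p,g=bubble(n,im,3,z); gm=np.percentile(g,75); k=(x>-51)&(x<50)
    e=cross(x[k],g[k],gm/2); k=(x>-45)&(x<46); r=p[k,0]; lo=np.median(p[k,0][g[k]>.8*gm]); t=(lo+r.max())/2
    b=cross(x[k],r,t); return np.round([np.mean(b)-np.mean(e),b[1]-b[0],np.mean(e),e[1]-e[0]],1)
def chk():
    o=bot.get_obs(); T=o["tool_pos"]; c,s=np.cos(YAW),np.sin(YAW); d=T-LUG
    print("along",round(c*d[0]+s*d[1],1),"lat",round(-s*d[0]+c*d[1],1),"z",T[2].round(1),"F",o["contact_force"].round(1),"M",o["moment"].round(2),"yaw",round(o["tcp_rot"][2],3),"t",round(o["time"],2))
    for n in("top","side"):
        try: print(n,"bubble,len,mid,vial",br(n))
        except Exception as e: print(n,e)
E
python3 - <<'E'
from h import *
for n in("top","side"): print(br(n,np.load(f"/tmp/{n}0.npz")["im"]))
chk()
E
```

```text
[25.  21.3 -0.1 91.1]
[25.6 21.  -2.1 91.3]
along -117.7 lat 1.3 z 15.2 F [1.5 0.1 0.3] M [ 0.05 -0.13 -0.04] yaw 0.223 t 11.3
top bubble,len,mid,vial [25.  21.2 -0.2 91.2]
side bubble,len,mid,vial [25.6 21.  -2.2 91.4]
```

>>> step_arm(deltas=[[0,0.008,0,0,0],[0,0.008,0,0,0],[0,0.004,0,0,0],[0,0,0,0,0]])

```text
time: 12.0
tool_pos: [498.6, 43.2, 15.2]
tcp_rot: [3.141, -0.0, 0.222]
contact_force: [-0.5, -0.0, 1.6]
grip_width: 13.9
finger_force: 30.0
```

>>> step_arm(deltas=[[0,0.008,0,0,0],[0,0.008,0,0,0],[0,0.004,0,0,0],[0,0,0,0,0]])

```text
time: 12.4
tool_pos: [508.4, 45.4, 15.2]
tcp_rot: [3.141, -0.0, 0.222]
contact_force: [-0.0, -0.1, 1.3]
grip_width: 13.7
finger_force: 30.0
```

```bash
python3 -c "
from h import *
chk()"
```

```text
along -98.7 lat 1.4 z 15.2 F [-0.  -0.1  1.3] M [ 0.02  0.08 -0.03] yaw 0.222 t 12.4
top bubble,len,mid,vial [25.1 21.2 -0.2 91.2]
side bubble,len,mid,vial [25.6 21.1 -2.1 91.4]
```

>>> step_arm(deltas=[[0,0.006,0,0,0],[0,0.006,0,0,0],[0,0,0,0,0],[0,0,0,0,0]])

```text
time: 13.1
tool_pos: [513.2, 46.7, 15.2]
tcp_rot: [-3.141, 0.002, 0.222]
contact_force: [-5.4, -0.9, 5.4]
grip_width: 14.0
finger_force: 30.0
```

>>> step_arm(deltas=[[0,0.006,0,0,0],[0,0.006,0,0,0],[0,0,0,0,0],[0,0,0,0,0]])

```text
time: 13.5
tool_pos: [517.0, 47.9, 15.1]
tcp_rot: [-3.141, 0.006, 0.223]
contact_force: [-9.2, -2.0, 10.9]
grip_width: 13.8
finger_force: 30.0
```

```bash
python3 -c "
from h import *
chk()"
```

```text
along -89.8 lat 1.9 z 15.1 F [-9.2 -2.  10.9] M [-0.42  1.57  0.  ] yaw 0.223 t 13.5
top bubble,len,mid,vial [23.3 19.5 -0.  91.4]
side bubble,len,mid,vial [24.4 18.9 -1.9 91.2]
```

Contact was made near along = −95, and the bubble is starting to move. Fz is pressing on the bench, so I'll ease the tool up a little and push on.

>>> step_arm(deltas=[[0,0.004,0,-0.002,0],[0,0.006,0,0,0],[0,0.006,0,0,0],[0,0,0,0,0],[0,0,0,0,0]])

```text
time: 14.3
tool_pos: [526.0, 49.9, 15.2]
tcp_rot: [-3.141, 0.004, 0.222]
contact_force: [-3.5, -0.2, -3.6]
grip_width: 13.9
finger_force: 30.0
```

```bash
python3 -c "
from h import *
chk()"
```

```text
along -80.5 lat 1.9 z 15.2 F [-3.5 -0.2 -3.6] M [-0.05  0.92  0.07] yaw 0.222 t 14.3
top bubble,len,mid,vial [15.9 23.2  0.4 91.3]
side bubble,len,mid,vial [14.5 24.1 -1.  90.9]
```

>>> step_arm(deltas=[[0,0.006,0,0.001,0],[0,0.006,0,0,0],[0,0.004,0,0,0],[0,0,0,0,0],[0,0,0,0,0]])

```text
time: 15.1
tool_pos: [536.4, 51.6, 16.0]
tcp_rot: [3.141, -0.002, 0.222]
contact_force: [-0.1, -0.4, -5.1]
grip_width: 13.6
finger_force: 30.0
```

```bash
python3 -c "
from h import *
chk()"
```

```text
along -70.1 lat 1.3 z 16.0 F [-0.1 -0.4 -5.1] M [-0.03  0.35  0.05] yaw 0.222 t 15.1
top bubble,len,mid,vial [ 3.9 18.8  1.3 91. ]
side bubble,len,mid,vial [ 3.8 19.4  0.2 90.5]
```

Bubble near +4, but the tool is carrying load (Fz −5 N, z up 0.8 mm), so the shim isn't flat. I'll let go to settle it.

>>> step_arm(deltas=[[0,0,0,0.002,0],[0,0,0,0,0],[0.3,0,0,0,0],[0.3,0,0,0,0],[0.3,0,0,0,0],[0.3,0,0,0,0],[0.3,0,0,0,0]])

```text
time: 16.1
tool_pos: [535.3, 51.5, 14.7]
tcp_rot: [3.141, -0.0, 0.222]
contact_force: [0.2, -1.0, 0.5]
grip_width: 27.6
finger_force: 0.0
```

```bash
python3 -c "
from h import *
chk()
print(bot.get_obs()['grip_width'])
L,m=inhand('side','pics/s3.png'); im,d=bot.capture('side')
u,v=proj('side',LUG-[30,8,10]).ravel().astype(int); cv2.imwrite('pics/s3.png',cv2.resize(im[v-50:v+50,u-65:u+65,::-1],None,fx=6,fy=6,interpolation=cv2.INTER_CUBIC))"
```

```text
along -71.1 lat 1.4 z 14.7 F [ 0.2 -1.   0.5] M [-0.   -0.03 -0.02] yaw 0.222 t 16.1
top bubble,len,mid,vial [ 9.7 23.2  0.9 90.9]
side bubble,len,mid,vial [ 9.6 23.  -0.2 90.7]
27.433286728219617
```

View pics/s3.png

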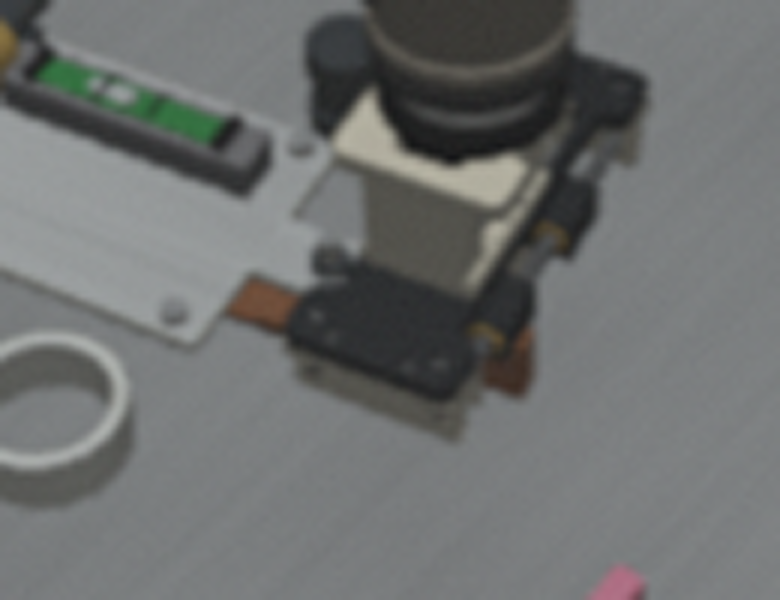

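The crop shows the shim under the lug, with the bubble at (112,88) a bit toward the hinge. Flat and released, it reads +9.7, so about 16 mm of push remains. I'll regrip and push about 11 mm.

>>> step_arm(deltas=[[0,0,0,0,0],[0,0,0,0,0],[0,0,0,0,0],[0,0,0,0,0],[0,0.004,0,0,0],[0,0.006,0,0,0],[0,0,0,0,0]])

```text
time: 17.2
tool_pos: [537.9, 52.4, 14.6]
tcp_rot: [-3.141, 0.005, 0.223]
contact_force: [-8.3, -2.6, 8.1]
grip_width: 13.7
finger_force: 30.0
```

>>> step_arm(deltas=[[0,0.006,0,0,0],[0,0.006,0,0,0],[0,0.002,0,0,0],[0,0,0,0,0]])

```text
time: 17.6
tool_pos: [544.1, 54.0, 14.6]
tcp_rot: [-3.141, 0.006, 0.223]
contact_force: [-11.5, -1.7, 9.4]
grip_width: 13.6
finger_force: 30.0
```

```bash
python3 -c "
from h import *
chk()"
```

```text
along -62.0 lat 1.9 z 14.6 F [-11.5  -1.7   9.4] M [-0.39  1.42 -0.07] yaw 0.223 t 17.6
top bubble,len,mid,vial [ 3.  20.2  1.3 90.9]
side bubble,len,mid,vial [ 2.7 20.7  0.4 90.1]
```

>>> step_arm(deltas=[[0,0.004,0,0,0],[0,0.002,0,0,0],[0,0,0,0,0],[0,0,0,0,0]])

```text
time: 18.3
tool_pos: [547.0, 54.6, 14.6]
tcp_rot: [-3.141, 0.006, 0.223]
contact_force: [-11.1, -0.8, 7.8]
grip_width: 13.7
finger_force: 30.0
```

```bash
python3 -c "
from h import *
chk()
for n in('top','side'):
    x,p,g=bubble(n,None,3,62.5); k=abs(x)<26; print(np.c_[x,p[:,0],p[:,1],g][k][::2].round(0).astype(int).T)"
```

```text
along -59.0 lat 1.9 z 14.6 F [-11.1  -0.8   7.8] M [-0.44  1.41  0.01] yaw 0.223 t 18.3
top bubble,len,mid,vial [ 1.9 21.6  1.6 90.8]
side bubble,len,mid,vial [ 1.7 21.3  0.7 89.6]
[[-26 -24 -24 -22 -22 -20 -20 -18 -18 -16 -16 -14 -14 -12 -12 -10 -10  -8
   -8  -6  -6  -4  -4  -2  -2   0   0   2   2   4   4   6   6   8   8  10
   10  12  12  14  14  16  16  18  18  20  20  22  22  24  24  26]
 [ 66  66  66  66  67  67  67  67  67  66  64  63  62  62  67  77  88  99
  112 124 133 137 142 144 146 147 149 148 147 146 145 144 143 142 140 140
  136 133 126 113  97  83  75  68  64  64  64  65  65  66  66  66]
 [134 134 134 134 134 134 135 134 133 130 126 120 112 107 108 116 124 132
  138 145 149 152 154 155 155 155 155 154 152 152 152 153 153 153 153 152
  148 143 136 127 117 112 115 120 125 129 132 133 134 134 134 134]
 [ 61  61  61  61  60  60  60  60  59  57  55  51  45  39  36  34  32  29
   24  18  14  12  10   8   7   6   4   4   4   4   6   7   8   9  10  10
   10   8   9  12  18  26  36  47  55  59  60  61  61  61  61  61]]
[[-26 -24 -24 -22 -22 -20 -20 -18 -18 -16 -16 -14 -14 -12 -12 -10 -10  -8
   -8  -6  -6  -4  -4  -2  -2   0   0   2   2   4   4   6   6   8   8  10
   10  12  12  14  14  16  16  18  18  20  20  22  22  24  24  26]
 [ 57  57  56  56  56  55  54  53  51  50  50  52  56  64  75  86  99 110
  118 125 129 132 134 135 136 136 136 135 134 133 133 132 131 129 125 119
  110 100  87  75  66  60  56  54  54  55  55  55  55  55  55  55]
 [112 112 112 112 112 111 109 107 102  97  91  86  85  89  96 104 114 123
  130 136 139 142 143 144 146 146 146 146 145 145 145 144 142 140 135 130
  122 113 104  97  94  95  98 102 106 109 111 112 112 112 112 112]
 [ 50  50  50  50  50  51  50  48  46  42  37  31  26  22  18  15  12  10
    9   7   7   6   6   6   6   7   7   8   8   9   8   8   8   7   7   8
    8  10  14  19  24  31  38  43  47  49  51  51  51  51  51  51]]
```

>>> step_arm(deltas=[[0,0.005,0,0,0],[0,0,0,0,0],[0,0,0,0,0],[0,0,0,0,0]])

```text
time: 19.3
tool_pos: [549.9, 55.3, 14.7]
tcp_rot: [-3.141, 0.005, 0.223]
contact_force: [-8.4, -1.2, 7.5]
grip_width: 13.5
finger_force: 30.0
```

```bash
python3 -c "
from h import *
chk()"
```

```text
along -56.1 lat 1.9 z 14.7 F [-8.4 -1.2  7.5] M [-0.35  1.23 -0.03] yaw 0.223 t 19.3
top bubble,len,mid,vial [ 0.4 23.5  1.7 90.5]
side bubble,len,mid,vial [ 0.4 22.7  1.  89.5]
```

The bubble is at +0.4 mm with the shim pressed flat. Releasing and checking again.

>>> step_arm(deltas=[[0.3,0,0,0,0],[0.3,0,0,0,0],[0.3,0,0,0,0],[0.3,0,0,0,0],[0.3,0,0,0,0],[0.3,0,0,0,0]])

```text
time: 20.2
tool_pos: [552.4, 55.4, 14.6]
tcp_rot: [3.141, -0.0, 0.222]
contact_force: [0.1, -0.9, 0.5]
grip_width: 27.6
finger_force: 0.0
```

```bash
python3 -c "
from h import *
chk()"
```

```text
along -53.6 lat 1.4 z 14.6 F [ 0.1 -0.9  0.5] M [-0.01 -0.01  0.05] yaw 0.222 t 20.2
top bubble,len,mid,vial [ 0.5 23.5  1.7 90.4]
side bubble,len,mid,vial [ 0.4 22.7  1.  89.5]
```

Level holds after release. Retreating straight up.

>>> step_arm(deltas=[[0.3,0,0,-0.02,0],[0.3,0,0,-0.06,0],[0.3,0,0,-0.08,0],[0.3,0,0,-0.08,0],[0.3,0,0,0,0],[0.3,0,0,0,0]])

```text
time: 21.1
tool_pos: [552.8, 55.4, 136.1]
tcp_rot: [3.141, -0.003, 0.222]
contact_force: [-0.7, -0.2, -0.4]
grip_width: 27.6
finger_force: 0.0
```

>>> step_arm(deltas=[[0.3,-0.08,0,0,0],[0.3,-0.08,0,0,0],[0.3,-0.08,0,0,0],[0.3,0,0,0,0],[0.3,0,0,0,0]])

```text
time: 21.6
tool_pos: [434.7, 28.9, 134.2]
tcp_rot: [-3.141, 0.001, 0.221]
contact_force: [0.2, 0.2, 0.2]
grip_width: 27.3
finger_force: 0.0
```

```bash
python3 -c "
from h import *
chk()
out=[]
for n in('side','top'):
    im,d=bot.capture(n); u,v=proj(n,LUG).ravel().astype(int); out.append(cv2.resize(im[v-40:v+40,u-65:u+65,::-1],None,fx=3.7,fy=3.7,interpolation=cv2.INTER_CUBIC))
    P=cloud(n,d); m=brown(n,(u-65,v-60,u+65,v+60),im,d)&(d>0); Q=P[m]-LUG; c,s=np.cos(YAW),np.sin(YAW); L=np.c_[c*Q[:,0]+s*Q[:,1],-s*Q[:,0]+c*Q[:,1],P[m][:,2]]
    L=L[(L[:,0]>-90)&(L[:,0]<0)]; H=L[L[:,0]<-38]; W=L[(L[:,0]>-28)&(L[:,0]<-14)]; print(n,'handle',H.mean(0).round(1),np.percentile(H[:,2],90),'wedge',W.mean(0).round(1))
cv2.imwrite('pics/fin.png',np.vstack(out))"
```

```text
along -174.2 lat 1.5 z 134.2 F [0.2 0.2 0.2] M [-0.03 -0.02  0.04] yaw 0.221 t 21.6
top bubble,len,mid,vial [ 0.5 23.5  1.7 90.4]
side bubble,len,mid,vial [ 0.4 22.7  1.  89.4]
side handle [-58.7   6.6  24.7] 35.7129891327069 wedge [-20.8   7.6  18.6]
top handle [-57.4   0.6  35.9] 39.627202459282735 wedge [-21.    0.5  22.7]
```

View pics/fin.png

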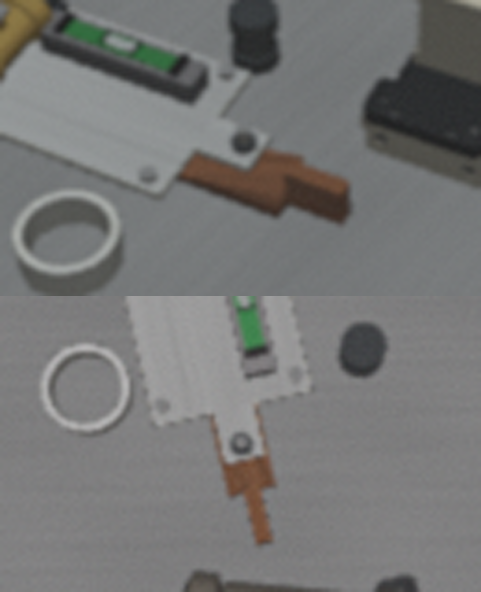

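The final views show the bubble centred at (122,42), the shim flat under the lug with its handle at (320,190), and the tape roll and coupling undisturbed. The gripper is clear of everything, so I'm handing in.

```bash
python3 -c "
from plant import bot
print(bot.close_job())"
```

```text
the job is handed in; nothing more can be done
None
```

The rig is level and handed in: the shim is flat on the bench under the ball foot, the bubble reads about 0.5 mm off centre, and the gripper is clear. Partway through the push the gripper briefly lifted the shim about 1 mm with the foot on it; I let go, it settled flat, and I finished the push from there.

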